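Seat the loose crank and clamp the meter

ROBOT

A 7-joint arm with a two-finger parallel gripper is mounted at the origin on a cart in front of the work surface, level with it; the furniture and walls round the work are solid. World frame = base frame: x ahead of the robot, y to its left, z up, the work surface at z = 0. Lengths are in mm, angles in rad, forces in N, time in s.
With the tool pointing down it reaches from about 425 to 825 mm from the base axis. Payload 3.6 kg.
Tool frame: the origin (TCP) lies at the very end of the fingers, on their centre line; the grasp point (between the pads) lies 19 mm behind it; z points along the fingers, x is the direction in which the jaws open and shut, and the axes are right-handed (so a half turn about z gives the same grasp; the last joint's range is limited). The gripper opens to 85 mm and grips with 20 to 120 N. Pads are 22 mm wide; open, the fingers measure 114 mm over their backs; the gripper's body (76 mm by 85 mm) begins 54 mm behind the grasp point. The pads swing forward as they close: fully open they stand 13 mm farther back than shut.
Start: joints at [1.244, 0.615, -0.013, 1.423, 0.008, 1.103, -0.04], TCP at [192.597, -620.781, 231.297] pointing down, gripper open.
Joint ranges: [-3.12, 3.12], [-0.3, 2.06], [-1.34, 1.32], [0.26, 2.42], [-1.36, 4.5], [0.01, 1.98], [-2.84, 2.84]. Speed limits (rad/s): [2.79, 2.79, 3.14, 3.14, 3.14, 3.14, 3.14].

INTERFACE

Orientations are given as a rotation vector (axis times angle).
In Python, from cell import bot gives the robot as it stands.
- The arm moves only by the shell command python3 -m creep 'ROWS'. ROWS is JSON, a list of rows, each a list of 3 entries, a list of its own where there are three numbers: the shift along the tool's x, y, z in cm, then the turn, a rotation vector about the tool's x, y, z in degrees, then the closure, from 0 (fully open) to 1 (shut). In form: [[[dx, dy, dz], [rx, ry, rz], hand], ...]. A call has 1 to 12 rows; each row shifts and turns the commanded pose from where the row before left it, along the tool's axes as they then stand; what a row does not reach is not made up. A row lasts 1/10 s, in which the tool goes at most 50 mm and 8.59 degrees, less where a joint would pass 70% of its speed; a pose out of reach is approached as far as the arm can. A call with a gripper value outside its range is refused whole. The fingers move at their own pace and stop on an object; the grip force is fixed at half the most. Time passes only in rows, so rows that do not move let the fingers close. It gives the time, the measured TCP pose, the force and the opening at its end, in the units of the state.
- bot.get_state(): the state, without advancing time (a new reading comes with each control period).
- bot.capture(name): name is "scene" or "top" or "wrist"; returns a dict with "img" (400x640x3 uint8, red, green, blue), "range_z" (400x640 float32, mm along the optical axis (not along the pixel's ray), 0 where there is no reading), "fx", "fy", "cx", "cy" (pixels), "origin" and "attitude" of the camera in the world; the wrist camera has in their place "hand_eye" (4x4, takes a point from camera to tool coordinates, whose origin is the TCP and whose axes are the tool frame's). Camera axes: x right, y down, z forward; pixel columns grow to the right and rows downward; lengths in mm; the calibration is good to about 2 mm. A picture is of the moment at which its call begins: read the wrist's pose just before it.
- bot.close_job(): hands the job in, once; it reports no verdict.
The state is a dict: "time": time; "joint_pos": joint angles; "joint_velocities": joint speeds; "joint_torque": joint torques, N m; "tcp_pos": TCP position; "eef_rot": TCP orientation; "wrist_force": force on the tool from outside, world axes, zero at the start; "moment": the same for the moment, N m; "opening": finger opening in mm.
Only numpy, scipy, OpenCV 4.12 (cv2) and the standard library are available. Lean on these libraries where they do the work, as an engineer would, in place of code of your own. Each camera call takes 0.05 s, during which the arm holds its last target.

TASK

Clamp the pocket meter in its holder: take the orange-handled crank (not the grey-handled one), set it down fully over the brass bar on the holder so that the bar disappears into its slot, and only then turn it clockwise, seen from above, until the drive comes to its stop or nearly so. Let go and leave the crank standing upright on the holder; leave the grey crank where it stands.

Things in the scene. Friction and masses are not known exactly. Their poses are not given: they have to be found in the camera images.
- crank: Crank, orange handle, 0.3 kg, upright on its bell (68 mm wide, 34 high). Origin: centre of underside, z up. Grip on the axis: 44 mm along x, 18 thick along y, from 34 to 84 mm up: pinch across y, fingertips 40 mm up or more. Arm with knob (top 65 mm up) reaches 75 mm along +x. Slot inside the bell runs along x: 22 mm wide, 62 long, 26 deep, open below, same after half a turn.
- spare_crank: The wrong crank: same size and shape, same origin and axes, but a grey handle and a small square socket that does not fit the bar. It stands upright near the orange one; the two may have changed places. Leave it alone.
- drive_bar (a point): Foot of the holder's brass bar, on its upright turning axis, on a grey round boss 88 mm wide, 36 mm above the bench. x along the bar (40 mm long), y across (8 mm thick); ridged top 18 mm up. Crank seats with its origin here, x along the bar either way; up to 7 mm off across it and 15 degrees askew still fits. To its right lie jaw, multimeter and stop, under 60 mm above the bench.
- drive (a joint): Turn of the brass bar, rad: 0 to 0.1 at the start, 1.0 at the stop (jaw closed on the meter); grows clockwise from above. Stiff (0.2 N m), stays where left. The loose slot has about 0.37 rad of free play either way, so a crank seated straight must turn about 1.3 rad (75 degrees) in one go to bring the drive nearly to its stop.

How it is judged:
By the outcome, as a careful person would: the job done as asked, in the order asked, and still so for the second after the job is handed in, with the robot touching nothing.
It also fails if it takes over 46 s, if anything falls off the work surface, if the arm or the gripper's body presses on something with over 40 N, if the wrist force passes 120 N, or if a joint passes its speed limit or range.

## Working session

There is one attempt and no reset: what is moved stays moved. The work goes in short steps, Python scripts to look and compute and a shell command to move; the robot and the scene stay as the last step left them, time stands still between calls to the robot, and variables do not carry over. Pictures are saved under pics/ and viewed, and the job is handed in when it is done.

```bash
mkdir -p pics; cat > h.py <<'E'
import numpy as np,cv2
from cell import bot
from scipy.spatial.transform import Rotation as R
def cam(n):
    s=bot.get_state(); c=bot.capture(n)
    if 'hand_eye' in c:
        T=np.eye(4);T[:3,:3]=R.from_rotvec(s['eef_rot']).as_matrix();T[:3,3]=s['tcp_pos']
        M=T@np.array(c['hand_eye'])
        c['o']=M[:3,3];c['A']=M[:3,:3]
    else:
        c['o']=np.array(c['origin']).ravel(); a=np.array(c['attitude'])
        c['A']=a if a.shape==(3,3) else R.from_rotvec(a).as_matrix()
    return c
def ray(c,u,v):
    d=np.stack([(np.asarray(u)-c['cx'])/c['fx'],(np.asarray(v)-c['cy'])/c['fy'],np.ones_like(np.asarray(u,float))],-1)
    return d@c['A'].T
def onz(c,u,v,z):
    d=ray(c,u,v); return c['o']+d*((z-c['o'][2])/d[...,2])[...,None]
def cloud(c):
    v,u=np.mgrid[:400,:640]; return c['o']+ray(c,u,v)*c['range_z'][...,None]
def save(c,n): cv2.imwrite('pics/'+n,c['img'][...,::-1])
E
python3 - <<'E'
from h import *
print(bot.get_state())
for n in('scene','top','wrist'):
    c=cam(n);save(c,n+'0.png');print(n,c['o'],c['A'].round(3).tolist(),c['fx'],c['cx'],c['cy'])
    np.savez('/tmp/'+n+'0.npz',**{k:v for k,v in c.items()})
E
```

```text
{'time': 0.0, 'joint_pos': array([ 1.24351349,  0.61589013, -0.01260307,  1.42496928,  0.00807959,
        1.10341947, -0.04040413]), 'joint_velocities': array([-0.0018417 ,  0.00034893,  0.00074565,  0.0004643 ,  0.00108901,
        0.00054133, -0.00047555]), 'joint_torque': array([ 1.48384338e-04, -4.69213593e+01,  2.59124553e-01, -1.71033651e+01,
        9.92362853e-03,  9.51664435e-03, -2.57416957e-06]), 'tcp_pos': array([ 192.34224118, -620.04929528,  230.13376716]), 'eef_rot': array([-2.52799336,  1.86257049,  0.00335971]), 'wrist_force': array([-0.77590915, -0.39649421, -0.51595852]), 'moment': array([-0.01720586,  0.0228038 ,  0.00417773]), 'opening': 85.60072449490512}
scene [ 236.18329209 -462.46934014  429.79320259] [[0.914, -0.175, 0.367], [-0.406, -0.398, 0.823], [0.002, -0.901, -0.435]] 395.1552967055488 323.8409233900487 195.87327387146905
top [453.04852075 237.45753374 901.04570609] [[-0.001, -0.997, 0.072], [-1.0, 0.001, -0.007], [0.006, -0.072, -0.997]] 399.67262591101024 329.1881113091994 201.66638275807472
wrist [ 255.29412167 -601.19255103  373.42566979] [[0.297, -0.922, -0.25], [-0.955, -0.287, -0.075], [-0.003, 0.261, -0.965]] 289.7455392313798 322.2221422424185 194.34795147696215
```

View pics/scene0.png

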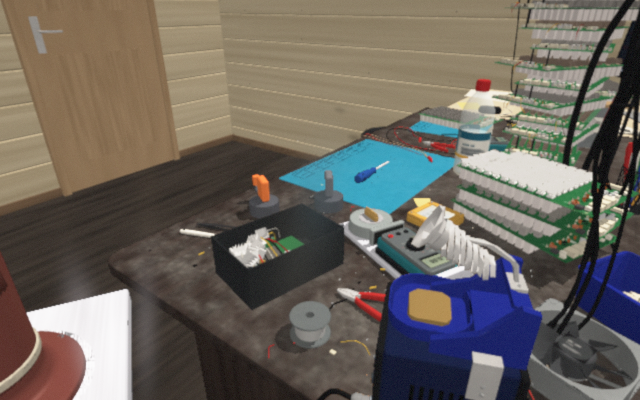

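View pics/top0.png

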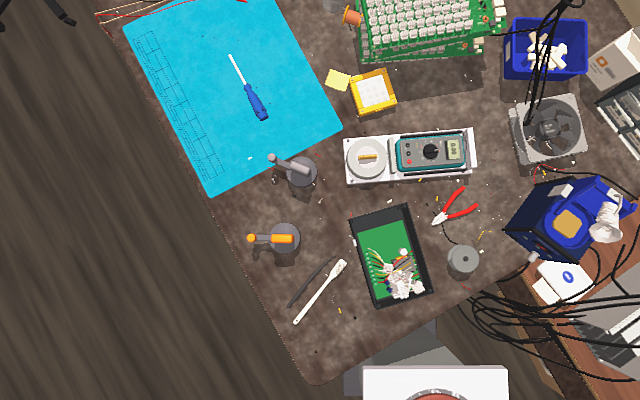

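The top view shows the orange crank's bell at about (285,238) with its arm pointing left to a knob at (252,238). The grey crank is at (302,172) and the brass bar at (368,157) lies roughly along image-x. Next I measure them.

```bash
python3 - <<'E'
from h import *
c=dict(np.load('/tmp/top0.npz'));P=cloud(c)
hsv=cv2.cvtColor(c['img'],cv2.COLOR_RGB2HSV)
m=cv2.inRange(hsv,(5,150,120),(22,255,255));m[:, :240]=0;m[:210]=0;m[270:]=0;m[:,310:]=0
v,u=np.nonzero(m);p=P[v,u];print('orange n',len(u))
for lo,hi in((75,95),(50,72)):
    s=(p[:,2]>lo)&(p[:,2]<hi);q=onz(c,u[s],v[s],84 if lo==75 else 65)
    if s.sum()<4: print(lo,s.sum());continue
    print(lo,s.sum(),np.median(p[s,2]),'rect',cv2.minAreaRect(q[:,:2].astype(np.float32)),'uv',u[s].min(),u[s].max(),v[s].min(),v[s].max())
# bells: z 25-40 
for n,(a,b,d,e) in dict(orange=(205,270,235,310),grey=(145,200,260,325)).items():
    q=P[a:b,d:e].reshape(-1,3)
    for lo,hi in((26,42),(50,70),(75,95)):
        s=q[(q[:,2]>lo)&(q[:,2]<hi)]
        if len(s)>4: print(n,lo,len(s),np.median(s,0).round(1),cv2.minEnclosingCircle(s[:,:2].astype(np.float32)),cv2.minAreaRect(s[:,:2].astype(np.float32)))
# bar
hs=hsv[135:185,340:392];mb=cv2.inRange(hs,(12,80,80),(32,255,255));v,u=np.nonzero(mb);v+=135;u+=340
print('bar',len(u),np.median(P[v,u,2]));q=onz(c,u,v,54)[:,:2]
print(cv2.minAreaRect(q.astype(np.float32)),q.mean(0))
w=np.linalg.svd(q-q.mean(0))[2][0];print('bar dir',np.degrees(np.arctan2(w[1],w[0])))
q=P[130:190,335:395].reshape(-1,3);s=q[(q[:,2]>31)&(q[:,2]<41)];print('boss',len(s),np.median(s,0),cv2.minEnclosingCircle(s[:,:2].astype(np.float32)))
cr=np.hstack([cv2.resize(c['img'][130:275,235:400],None,fx=4,fy=4,interpolation=cv2.INTER_CUBIC)]);cv2.imwrite('pics/crop0.png',cr[...,::-1])
E
```

```text
orange n 239
75 166 82.55115224031204 rect ((437.6595458984375, 329.24127197265625), (42.78102493286133, 16.216249465942383), 89.91613006591797) uv 271 292 234 242
50 63 63.95312221387405 rect ((438.4476318359375, 355.27105712890625), (95.92697143554688, 16.726743698120117), 88.55059814453125) uv 247 293 233 242
orange 26 643 [439.  331.7  32.4] ((437.9740905761719, 343.42803955078125), 46.96611404418945) ((432.5299377441406, 339.81402587890625), (67.17913818359375, 89.2192611694336), 26.145105361938477)
orange 50 71 [439.4 393.3  63.9] ((438.99188232421875, 355.7264404296875), 48.31969451904297) ((438.4612731933594, 355.79132080078125), (96.49129486083984, 16.77581024169922), 88.716064453125)
orange 75 188 [437.6 329.5  82.6] ((437.3308410644531, 329.7196960449219), 21.969329833984375) ((437.5939025878906, 329.6950988769531), (16.36919593811035, 43.1626091003418), 0.040963537991046906)
grey 26 592 [582.5 295.6  32. ] ((588.5487060546875, 306.5585021972656), 47.89763641357422) ((592.516357421875, 301.01348876953125), (90.22409057617188, 65.87696838378906), 40.13216018676758)
grey 50 89 [605.5 350.4  64.2] ((592.7117919921875, 317.4229431152344), 47.8438720703125) ((593.1400146484375, 317.25213623046875), (95.6572494506836, 16.801671981811523), 66.84471893310547)
grey 75 179 [583.2 292.3  82.6] ((584.101806640625, 292.9280700683594), 21.90244483947754) ((583.7141723632812, 293.1490783691406), (43.68008804321289, 18.226430892944336), 68.22960662841797)
bar 93 49.65094420373714
((604.0538330078125, 163.9825897216797), (46.593841552734375, 120.58639526367188), 54.71842956542969) [612.41554855 152.21738713]
bar dir 129.9711431261839
boss 1224 [610.88757373 147.75701155  35.81906869] ((612.9273681640625, 137.2221221923828), 55.50359344482422)
```

View pics/crop0.png

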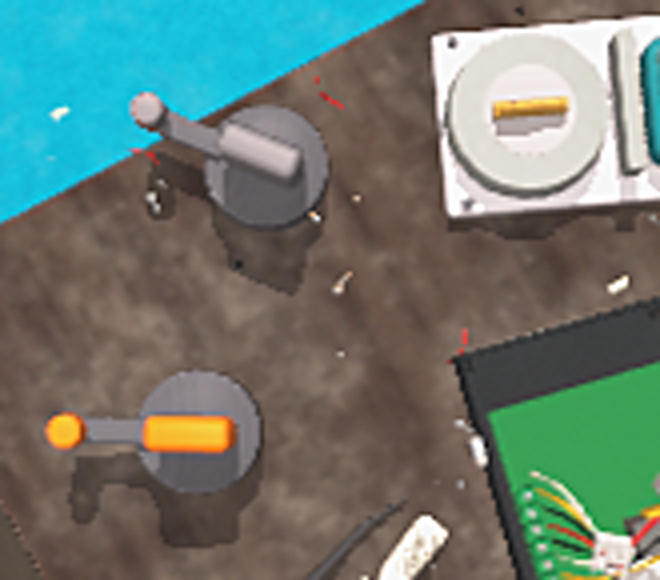

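```bash
python3 - <<'E'
from h import *
c=dict(np.load('/tmp/top0.npz'));P=cloud(c)
hsv=cv2.cvtColor(c['img'],cv2.COLOR_RGB2HSV)
hs=hsv[145:168,352:382];mb=cv2.inRange(hs,(12,110,100),(32,255,255));v,u=np.nonzero(mb);v+=145;u+=352
print('bar',len(u),u.min(),u.max(),v.min(),v.max(),np.percentile(P[v,u,2],[10,50,90]));q=onz(c,u,v,53)[:,:2]
print(cv2.minAreaRect(q.astype(np.float32)),q.mean(0))
w=np.linalg.svd(q-q.mean(0))[2][0];print('bar dir',np.degrees(np.arctan2(w[1],w[0])))
g=c['img'][130:190,335:395].astype(int)
q=P[130:190,335:392];s=q[(q[...,2]>32)&(q[...,2]<39)&(q[...,1]>102)];r=np.linalg.norm(s[:,:2]-[611,149],axis=1);s=s[r<50]
print('boss',len(s),s.mean(0),cv2.minEnclosingCircle(s[:,:2].astype(np.float32)))
# height map by sectors polar: yaw bins 10deg, radius bins 100
al=[P[c['range_z']>0]]
for n in('scene','wrist'):
    cc=dict(np.load(f'/tmp/{n}0.npz'));al.append(cloud(cc)[cc['range_z']>0])
for nm,Q in zip(('top','scene','wrist'),al):
    r=np.hypot(Q[:,0],Q[:,1]);a=np.degrees(np.arctan2(Q[:,1],Q[:,0]))
    print(nm)
    for a0 in range(-90,60,10):
        print(a0,[int(Q[(a>=a0)&(a<a0+10)&(r>=r0)&(r<r0+100)&(Q[:,2]<1000)][:,2].max(initial=-999)) for r0 in range(200,1000,100)])
E
```

```text
bar 68 359 376 154 159 [43.63350345 50.60644313 54.07784326]
((611.0828857421875, 149.6256561279297), (8.341832160949707, 37.10337829589844), 4.116038799285889) [611.0112629 149.6360033]
bar dir -86.35811040433066
boss 1133 [612.71745522 148.69307474  35.75910616] ((613.3888549804688, 148.72161865234375), 44.36486053466797)
top
-90 [-735, -735, -483, -418, -999, -999, -999, -999]
-80 [-737, 1, 0, -409, -999, -999, -999, -999]
-70 [-337, 121, 108, -484, -999, -999, -999, -999]
-60 [2, 119, 138, 75, 2, -999, -999, -999]
-50 [2, 137, 141, 98, 7, 5, -999, -999]
-40 [-999, 34, 141, 207, 9, 69, 95, -999]
-30 [-999, 21, 259, 268, 201, 45, 138, 143]
-20 [0, 38, 154, 157, 45, 181, 317, 72]
-10 [4, 38, 37, 51, 55, 6, 313, 137]
0 [4, 82, 82, 79, 56, 24, 140, 138]
10 [4, 85, 78, 80, 57, 25, 122, 123]
20 [6, 82, 80, 80, 87, 66, 33, 20]
30 [5, 5, 23, 87, 67, 67, 7, 6]
40 [3, 11, 13, 67, 5, 6, 7, 4]
50 [5, 11, 9, 3, -999, -739, -736, -739]
scene
-90 [-999, -999, -999, -999, -999, -999, -999, -999]
-80 [-999, -999, -999, -999, -999, -999, -999, -999]
-70 [-999, -999, -999, -999, -999, -999, -999, -9
[... 547 characters left out ...]
[-999, 0, 155, 330, 334, 329, 212, 137]
-70 [-999, 138, 164, 160, 167, 230, 219, 128]
-60 [-999, 62, 156, 164, 129, -1, 0, -999]
-50 [-999, 82, 71, -999, -999, -999, -999, -999]
-40 [-999, -999, -999, -999, -999, -999, -999, -999]
-30 [-999, -999, -999, -999, -999, -999, -999, -999]
-20 [-999, -999, -999, -999, -999, -999, -999, -999]
-10 [-999, -999, -999, -999, -999, -999, -999, -999]
0 [-999, -999, -999, -999, -999, -999, -999, -999]
10 [-999, -999, -999, -999, -999, -999, -999, -999]
20 [-999, -999, -999, -999, -999, -999, -999, -999]
30 [-999, -375, -999, -999, -999, -999, -999, -999]
40 [-999, -417, -999, -999, -999, -999, -999, -999]
50 [-999, -999, -999, -999, -999, -999, -999, -999]
```

View pics/wrist0.png

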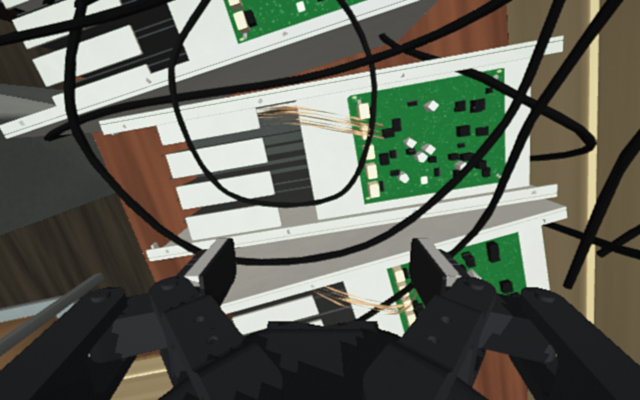

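```bash
python3 - <<'E'
from h import *
for n,(a,b,d,e) in dict(top=(0,130,520,575),scene=(0,170,560,640)).items():
    c=dict(np.load(f'/tmp/{n}0.npz'));P=cloud(c);k=(c['img'].max(2)<40)&(c['range_z']>0);k2=np.zeros_like(k);k2[a:b,d:e]=1
    q=P[k&k2];q=q[q[:,2]>150];print(n,len(q));
    for z in range(150,900,75):
        s=q[(q[:,2]>=z)&(q[:,2]<z+75)]
        if len(s): print(z,len(s),s.min(0).round(),s.max(0).round())
c=dict(np.load('/tmp/wrist0.npz'));P=cloud(c);k=(c['img'].max(2)<40)&(c['range_z']>0);k[230:]=0
q=P[k];print('wr',np.percentile(q[:,2],[50,90,99,100]),q[q[:,2]>190].min(0),q[q[:,2]>190].max(0))
E
```

```text
top 497
150 225 [ 769. -197.  150.] [ 837. -135.  225.]
225 248 [ 796. -169.  225.] [ 839. -131.  299.]
300 24 [ 795. -143.  305.] [ 810. -131.  314.]
scene 3859
150 568 [ 803. -140.  150.] [2286.  758.  225.]
225 1347 [ 798. -172.  225.] [2298.  763.  300.]
300 1371 [ 794. -157.  300.] [2305.  758.  375.]
375 573 [ 804. -136.  375.] [1065.   65.  439.]
wr [152.72534873 203.98344686 225.16642077 230.39715463] [ 238.02811952 -790.68833015  190.00769318] [ 340.94063294 -653.65629311  230.39715463]
```

```bash
python3 -m creep '[[[0,0,-4],[0,0,0],0],[[0,0,-4],[0,0,0],0],[[-0.5,0,-4.5],[0,0,0],0],[[-1,-2.5,-3.5],[0,0,-2.5],0],[[-0.5,-4.8,-1],[0,0,-5],0],[[-0.5,-4.9,0],[0,0,-5],0],[[-0.5,-4.9,0],[0,0,-5],0],[[-0.5,-4.9,0],[0,0,-5],0]]'
```

```text
time: 0.95
tcp_pos: [376.9, -491.2, 400.7]
eef_rot: [-2.846, 1.329, 0.001]
wrist_force: [0.2, -0.6, 0.3]
opening: 85.1
```

```bash
python3 -m creep '[[[-0.5,-4.9,0],[0,0,-5],0],[[-0.5,-4.9,0],[0,0,-5],0],[[-0.5,-4.9,0],[0,0,-5],0],[[-0.5,-4.9,0],[0,0,-5],0],[[-0.5,-4.9,0],[0,0,-5],0],[[-0.5,-4.9,0],[0,0,-5],0],[[-0.5,-4.9,0],[0,0,-5],0],[[-0.5,-4.9,0],[0,0,-5],0],[[-0.5,-4.9,0],[0,0,-5],0],[[-0.5,-4.9,0],[0,0,-5],0],[[0,-4.9,0],[0,0,-4],0],[[0,-4.9,0],[0,0,-2],0]]'; python3 - <<'E'
from h import *
s=bot.get_state();print(s['tcp_pos'],R.from_rotvec(s['eef_rot']).as_matrix()[:,0],s['joint_pos'])
E
```

```text
time: 2.15
tcp_pos: [550.4, 49.8, 400.9]
eef_rot: [3.137, 0.16, -0.001]
wrist_force: [1.0, -0.2, 0.6]
opening: 85.5
[550.42997918  49.83754689 400.94710408] [ 9.94825378e-01  1.01598307e-01 -5.01079982e-04] [ 0.19012225  0.37787248 -0.49380372  1.39481917  0.1779493   1.41350977
 -0.20025178]
```

```bash
python3 -m creep '[[[0,0,0],[0,0,6.8],0],[[-1.4,-3.5,2.5],[0,0,0],0],[[-1.4,-3.5,2.5],[0,0,0],0],[[-1.4,-3.5,2.5],[0,0,0],0],[[-1.4,-3.5,2.5],[0,0,0],0],[[-1.4,-3.5,2.5],[0,0,0],0],[[-1.4,-3.5,2.5],[0,0,0],0],[[-1.4,-3.5,2.5],[0,0,0],0],[[-1.4,-3.5,2.5],[0,0,0],0],[[0,0,0],[0,0,0],0],[[0,0,0],[0,0,0],0]]'; python3 - <<'E'
from h import *
s=bot.get_state();print(s['tcp_pos'],R.from_rotvec(s['eef_rot']).as_matrix()[:,0],s['joint_pos'])
c=cam('wrist');save(c,'w1.png');P=cloud(c)
hsv=cv2.cvtColor(c['img'],cv2.COLOR_RGB2HSV)
m=cv2.inRange(hsv,(5,150,100),(22,255,255));v,u=np.nonzero(m)
p=P[v,u]
for lo,hi in((78,95),(50,70)):
    s=(p[:,2]>lo)&(p[:,2]<hi)&(np.hypot(p[:,0]-438,p[:,1]-350)<100);q=p[s]
    if len(q)>5: print(lo,len(q),np.median(q,0),cv2.minAreaRect(q[:,:2].astype(np.float32)))
E
```

```text
time: 3.25
tcp_pos: [443.0, 330.6, 200.5]
eef_rot: [3.14, -0.025, -0.003]
wrist_force: [0.5, -0.3, -0.1]
opening: 85.4
[443.00816367 330.64151865 200.50460492] [ 0.99987225 -0.01589507 -0.00168304] [-0.3696195   0.53634636 -0.47910618  1.73880209  0.29543738  0.94073536
 -0.98341992]
78 177 [431.92506502 334.54911602  82.50777669] ((438.5248718261719, 332.4915771484375), (42.372337341308594, 17.11479949951172), 89.34420013427734)
50 89 [438.59544931 353.62438455  63.28756722] ((439.17230224609375, 377.5868835449219), (57.36726379394531, 16.913591384887695), 88.74620056152344)
```

View pics/w1.png

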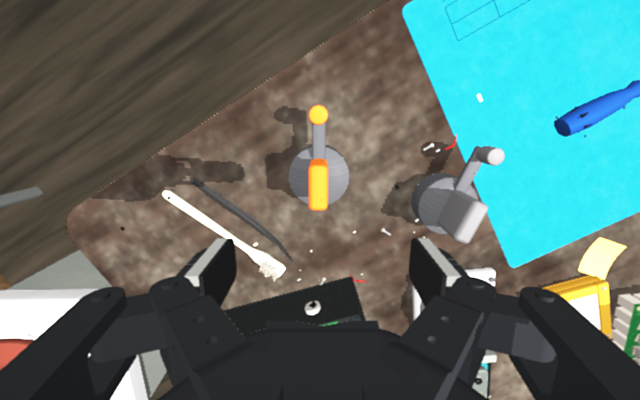

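The wrist view shows the orange crank at (318,175), square with the fingers and its knob at (318,115). The grey one is well clear at (450,200). I descend and grip.

```bash
python3 -m creep '[[[-0.5,0,2],[0,0,0],0],[[0,0,4],[0,0,0],0],[[0,0,4],[0,0,0],0],[[0,0,3],[0,0,0],0],[[0,0,1.6],[0,0,0],0],[[0,0,1],[0,0,0],0],[[0,0,0],[0,0,0],0],[[0,0,0],[0,0,0],0],[[0,0,0],[0,0,0],0]]'; python3 - <<'E'
from h import *
c=cam('wrist');save(c,'w2.png')
c=cam('scene');save(c,'s2.png');cv2.imwrite('pics/s2c.png',cv2.resize(c['img'][120:260,180:420],None,fx=3,fy=3)[...,::-1])
E
```

```text
time: 4.2
tcp_pos: [440.0, 330.7, 46.7]
eef_rot: [-3.14, 0.03, -0.004]
wrist_force: [-0.3, -0.2, 0.7]
opening: 85.4
```

View pics/w2.png

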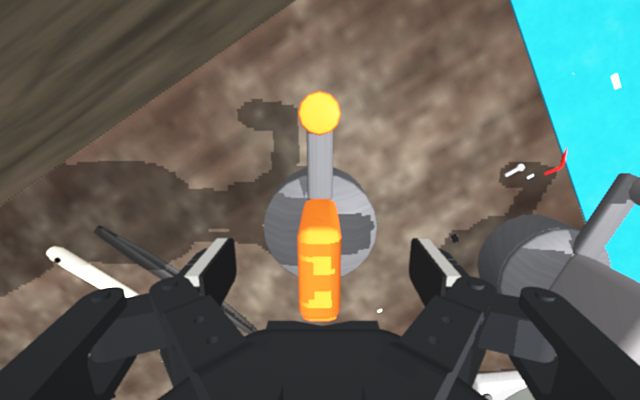

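View pics/s2c.png

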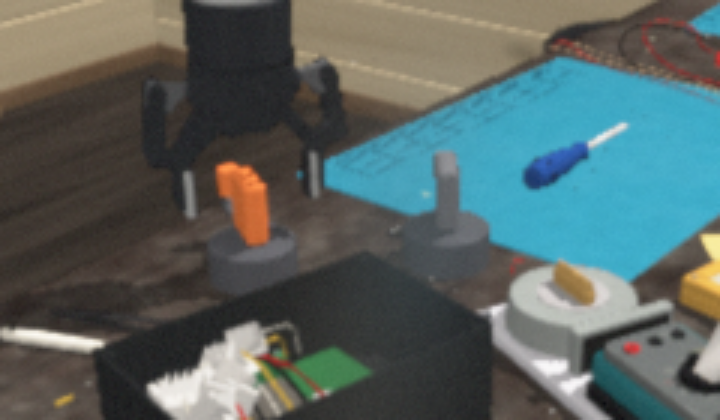

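The handle sits midway between the pads in both views. I close the gripper.

```bash
python3 -m creep '[[[0,0,0],[0,0,0],1],[[0,0,0],[0,0,0],1],[[0,0,0],[0,0,0],1],[[0,0,0],[0,0,0],1],[[0,0,0],[0,0,0],1],[[0,0,0],[0,0,0],1],[[0,0,0],[0,0,0],1],[[0,0,0],[0,0,0],1]]'; python3 -m creep '[[[0,0,-1],[0,0,0],1],[[0,0,-2],[0,0,0],1],[[0,0,-3],[0,0,0],1],[[0,0,-3],[0,0,0],1],[[0,0,-3],[0,0,0],1],[[0,0,-2],[0,0,0],1],[[0,0,0],[0,0,0],1],[[0,0,0],[0,0,0],1],[[0,0,0],[0,0,0],1]]'; python3 - <<'E'
from h import *
s=bot.get_state();print(s['tcp_pos'],R.from_rotvec(s['eef_rot']).as_matrix(),s['joint_pos'])
c=cam('wrist');save(c,'w3.png')
E
```

```text
time: 5.1
tcp_pos: [438.9, 330.3, 45.4]
eef_rot: [-3.141, 0.029, 0.0]
wrist_force: [-1.4, -0.2, 1.5]
opening: 17.1
time: 6.0
tcp_pos: [438.1, 329.0, 183.6]
eef_rot: [3.139, -0.029, -0.005]
wrist_force: [-0.5, 0.1, -3.8]
opening: 17.4
[438.06536697 329.02548169 183.6240059 ] [[ 0.99982081 -0.01870559 -0.0029082 ]
 [-0.01871347 -0.99982122 -0.00270668]
 [-0.00285705  0.00276062 -0.99999211]] [-0.37476457  0.55038226 -0.47560895  1.77122214  0.31072226  0.89908453
 -1.00535454]
```

View pics/w3.png

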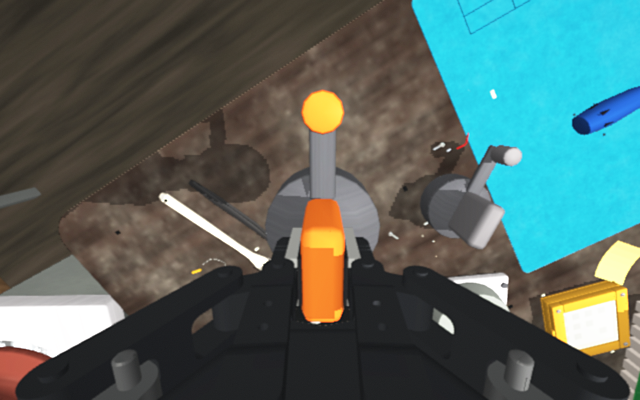

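The crank is held upright, with an opening of 17.4 mm. I carry it over to the holder.

```bash
python3 -m creep '[[[0,0,0],[0,0,-4.7],1],[[1,1.2,0],[0,0,0],1],[[2,2.4,0],[0,0,0],1],[[2.3,2.7,0],[0,0,0],1],[[2.3,2.7,0],[0,0,0],1],[[2.3,2.7,0],[0,0,0],1],[[2.3,2.7,0],[0,0,0],1],[[2,2.4,0],[0,0,0],1],[[1.3,1.5,0],[0,0,0],1],[[0.7,0.7,0],[0,0,0],1],[[0,0,0],[0,0,0],1],[[0,0,0],[0,0,0],1]]'; python3 - <<'E'
from h import *
s=bot.get_state();M=R.from_rotvec(s['eef_rot']).as_matrix();print(s['tcp_pos'],M,s['joint_pos'])
c=cam('wrist');save(c,'w4.png');c=cam('top');save(c,'t4.png');cv2.imwrite('pics/t4c.png',cv2.resize(c['img'][80:230,300:480],None,fx=4,fy=4)[...,::-1])
c=cam('scene');save(c,'s4.png')
E
```

```text
time: 7.25
tcp_pos: [611.6, 152.0, 184.9]
eef_rot: [-3.139, -0.101, 0.003]
wrist_force: [-0.3, 0.2, -3.3]
opening: 17.4
[611.59946858 152.01731057 184.86270501] [[ 0.99792725  0.06432339 -0.00192706]
 [ 0.06432554 -0.99792839  0.00107734]
 [-0.00185377 -0.00119906 -0.99999756]] [ 0.00333022  0.67064329 -0.48807735  1.53293901  0.34561051  1.02628729
 -0.51127774]
```

View pics/w4.png

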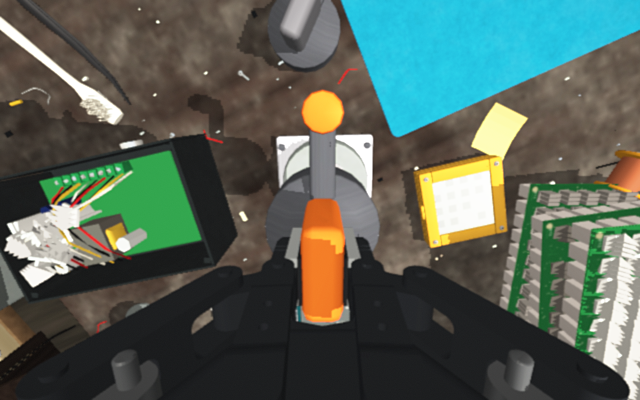

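View pics/s4.png

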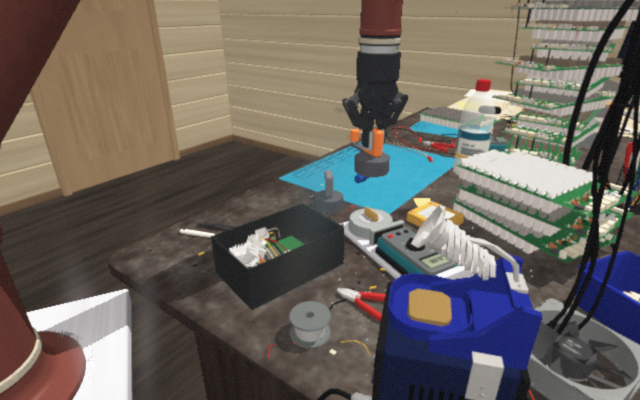

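View pics/t4c.png

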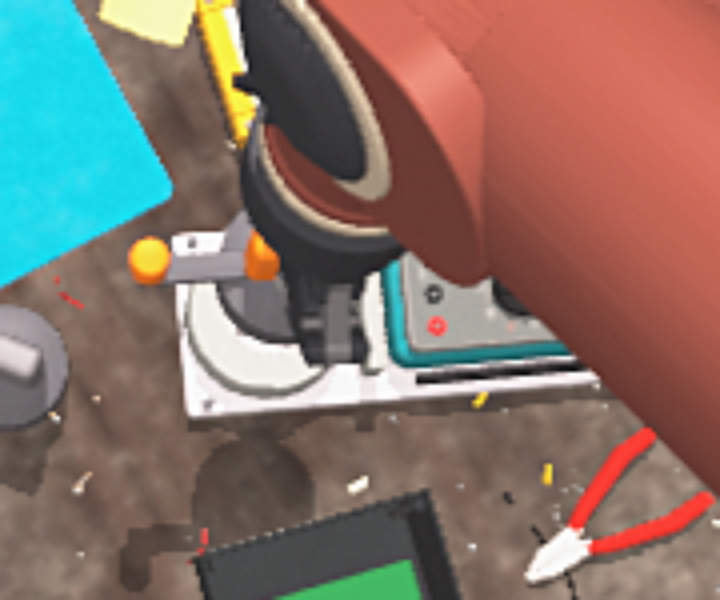

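The crank hangs over the holder at z ≈ 139, with its knob to the left, square on the boss. I trim by 3 mm and lower it.

```bash
python3 -m creep '[[[0.1,0.3,2],[0,0,0],1],[[0,0,3],[0,0,0],1],[[0,0,2.3],[0,0,0],1],[[0,0,0.3],[0,0,0],1],[[0,0,0],[0,0,0],1],[[0,0,0],[0,0,0],1]]'; python3 - <<'E'
from h import *
s=bot.get_state();M=R.from_rotvec(s['eef_rot']).as_matrix();print(s['tcp_pos'],M[:,0])
c=cam('scene');cv2.imwrite('pics/s5.png',cv2.resize(c['img'][130:260,300:460],None,fx=4,fy=4)[...,::-1])
c=cam('top');cv2.imwrite('pics/t5.png',cv2.resize(c['img'][100:200,310:440],None,fx=5,fy=5)[...,::-1])
E
```

```text
time: 8.0
tcp_pos: [614.8, 149.1, 111.1]
eef_rot: [-3.139, -0.101, -0.005]
wrist_force: [-0.1, 0.3, -3.4]
opening: 17.5
[614.81449767 149.13034804 111.06037896] [0.99793695 0.06412569 0.00311953]
```

View pics/s5.png

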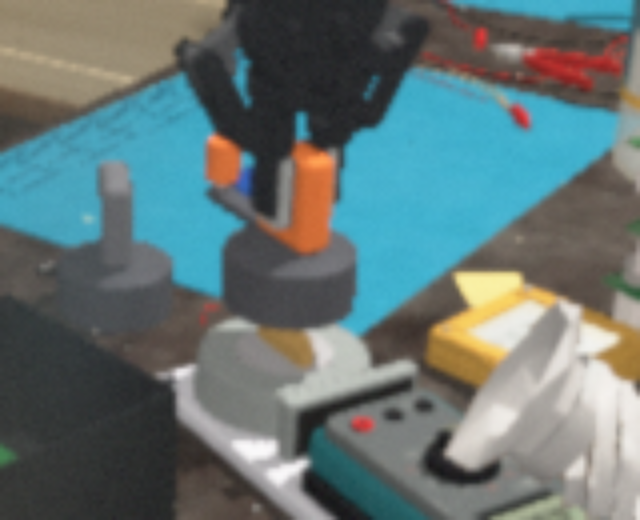

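View pics/t5.png

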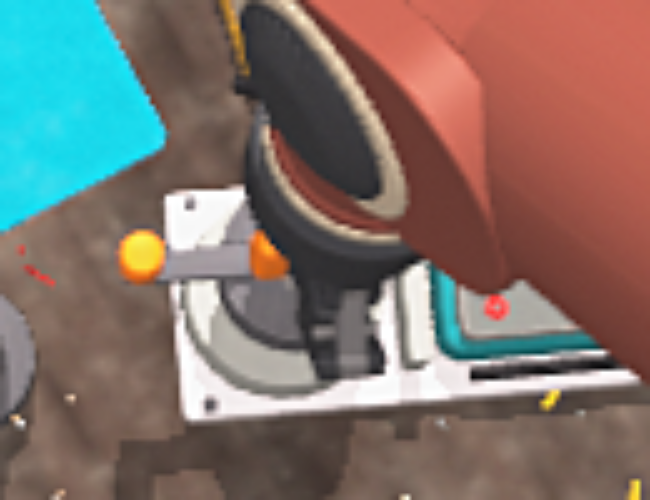

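The bar is still visible just under the bell and lined up with it, at about (285,345) in the scene crop. I pull back 2 mm in x and set the crank down slowly.

```bash
python3 -m creep '[[[-0.2,0,0.7],[0,0,0],1],[[0,0,0.5],[0,0,0],1],[[0,0,0.4],[0,0,0],1],[[0,0,0],[0,0,0],1],[[0,0,0],[0,0,0],1]]';python3 -m creep '[[[0,0,0.4],[0,0,0],1],[[0,0,0.4],[0,0,0],1],[[0,0,0.3],[0,0,0],1],[[0,0,0],[0,0,0],1],[[0,0,0],[0,0,0],1]]'
```

```text
time: 8.6
tcp_pos: [611.9, 147.9, 93.1]
eef_rot: [-3.14, -0.1, 0.0]
wrist_force: [0.1, -0.5, -3.2]
opening: 17.6
time: 9.1
tcp_pos: [611.8, 147.9, 82.2]
eef_rot: [-3.14, -0.1, 0.0]
wrist_force: [1.1, 0.3, -2.8]
opening: 17.3
```

```bash
python3 -m creep '[[[0,0,0.1],[0,0,0],1],[[0,0,0.1],[0,0,0],1],[[0,0,0],[0,0,0],1]]'; python3 - <<'E'
from h import *
c=cam('scene');cv2.imwrite('pics/s6.png',cv2.resize(c['img'][130:260,300:460],None,fx=4,fy=4)[...,::-1])
E
```

```text
time: 9.4
tcp_pos: [612.0, 148.0, 81.5]
eef_rot: [3.14, 0.1, 0.001]
wrist_force: [-2.4, -1.3, 4.4]
opening: 17.3
```

View pics/s6.png

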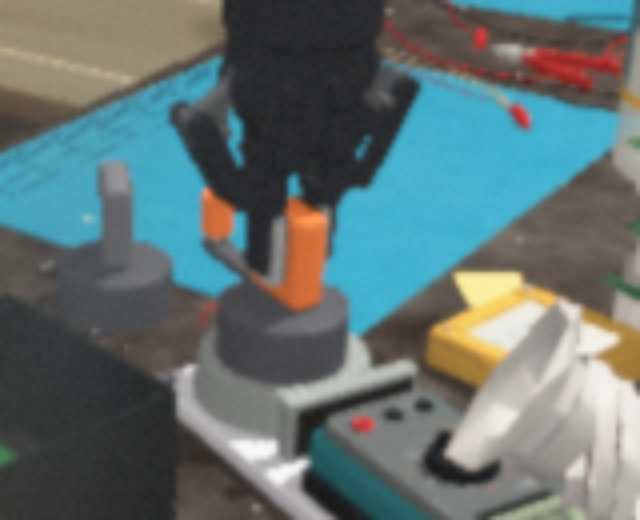

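The bell is flush on the boss at z 81.5, with contact force, and the bar is hidden. I turn it clockwise, which is +rz since the tool points down.

```bash
python3 -m creep '[[[0,0,0],[0,0,4],1],[[0,0,0],[0,0,5],1],[[0,0,0],[0,0,5],1],[[0,0,0],[0,0,5],1],[[0,0,0],[0,0,5],1],[[0,0,0],[0,0,5],1],[[0,0,0],[0,0,5],1],[[0,0,0],[0,0,5],1],[[0,0,0],[0,0,5],1],[[0,0,0],[0,0,0],1]]'; python3 - <<'E'
from h import *
s=bot.get_state();M=R.from_rotvec(s['eef_rot']).as_matrix();print(s['tcp_pos'],'yaw',np.degrees(np.arctan2(M[1,0],M[0,0])),M[:,2],s['moment'],s['joint_pos'])
E
```

```text
time: 10.45
tcp_pos: [612.5, 148.2, 81.4]
eef_rot: [-2.948, 1.083, -0.003]
wrist_force: [-1.7, -0.4, 5.5]
opening: 17.5
[612.50253084 148.21530998  81.41031682] yaw -40.326138185943385 [ 2.00407629e-03 -7.83961400e-06 -9.99997992e-01] [-0.20655663  0.36490935  0.0263654 ] [-0.14169894  0.75817325 -0.2223467   1.63453396  0.22009282  0.77158714
 -1.16694332]
```

```bash
python3 -m creep '[[[0,0,0],[0,0,5],1],[[0,0,0],[0,0,5],1],[[0,0,0],[0,0,5],1],[[0,0,0],[0,0,5],1],[[0,0,0],[0,0,4],1],[[0,0,0],[0,0,0],1],[[0,0,0],[0,0,0],1]]'; cat > m.py <<'E'
from h import *
s=bot.get_state();M=R.from_rotvec(s['eef_rot']).as_matrix();print('yaw',np.degrees(np.arctan2(M[1,0],M[0,0])).round(2),s['moment'],s['joint_torque'][6],s['joint_pos'][6])
E
python3 m.py
python3 -m creep '[[[0,0,0],[0,0,3],1],[[0,0,0],[0,0,0],1],[[0,0,0],[0,0,0],1]]';python3 m.py
python3 -m creep '[[[0,0,0],[0,0,2],1],[[0,0,0],[0,0,0],1],[[0,0,0],[0,0,0],1]]';python3 m.py
```

```text
time: 11.15
tcp_pos: [611.9, 149.1, 81.5]
eef_rot: [-2.66, 1.668, 0.0]
wrist_force: [-2.1, 0.7, 5.3]
opening: 17.1
yaw -64.18 [-0.04400075  0.57500243  0.08832632] -0.08438958087936044 -1.4854245979305671
time: 11.45
tcp_pos: [611.9, 149.2, 81.5]
eef_rot: [-2.616, 1.737, 0.0]
wrist_force: [-2.3, 0.3, 6.9]
opening: 17.3
yaw -67.16 [-0.09521367  0.5777669   0.21541077] -0.14605382457375526 -1.5250095011679727
time: 11.75
tcp_pos: [611.9, 149.3, 81.5]
eef_rot: [-2.585, 1.781, 0.0]
wrist_force: [-2.3, 1.5, 5.7]
opening: 17.4
yaw -69.14 [-0.03441619  0.59369028  0.16416173] -0.19573800265789032 -1.5512891572274266
```

```bash
for i in 1; do python3 -m creep '[[[0,0,0],[0,0,2],1],[[0,0,0],[0,0,0],1],[[0,0,0],[0,0,0],1]]';python3 m.py
python3 -m creep '[[[0,0,0],[0,0,2],1],[[0,0,0],[0,0,0],1],[[0,0,0],[0,0,0],1]]';python3 m.py; python3 -m creep '[[[0,0,0],[0,0,2],1],[[0,0,0],[0,0,0],1],[[0,0,0],[0,0,0],1]]';python3 m.py; done
```

```text
time: 12.05
tcp_pos: [611.9, 149.4, 81.5]
eef_rot: [-2.554, 1.826, 0.001]
wrist_force: [-3.1, 0.2, 7.1]
opening: 17.2
yaw -71.13 [-0.07052868  0.6277617   0.2334793 ] -0.20151877775788307 -1.5777568924481857
time: 12.35
tcp_pos: [611.9, 149.4, 81.5]
eef_rot: [-2.522, 1.87, 0.001]
wrist_force: [-2.6, 0.6, 6.9]
opening: 17.4
yaw -73.13 [-0.05317351  0.55204688  0.28491362] -0.20487246103584766 -1.6041932413065216
time: 12.65
tcp_pos: [611.8, 149.5, 81.5]
eef_rot: [-2.489, 1.914, 0.001]
wrist_force: [-1.7, 1.3, 6.1]
opening: 17.5
yaw -75.12 [0.01156644 0.60753265 0.16679159] -0.20746524911373854 -1.6306488756442765
```

```bash
python3 - <<'E'
from h import *
c=cam('wrist');save(c,'w7.png')
c=cam('scene');cv2.imwrite('pics/s7.png',cv2.resize(c['img'][130:260,300:460],None,fx=4,fy=4)[...,::-1])
E
```

```text
(no output)
```

View pics/w7.png

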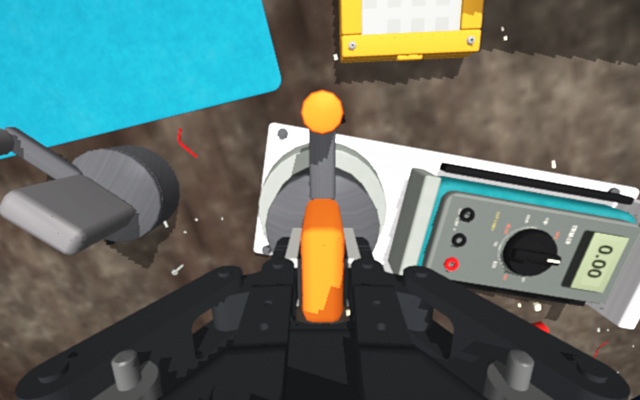

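View pics/s7.png

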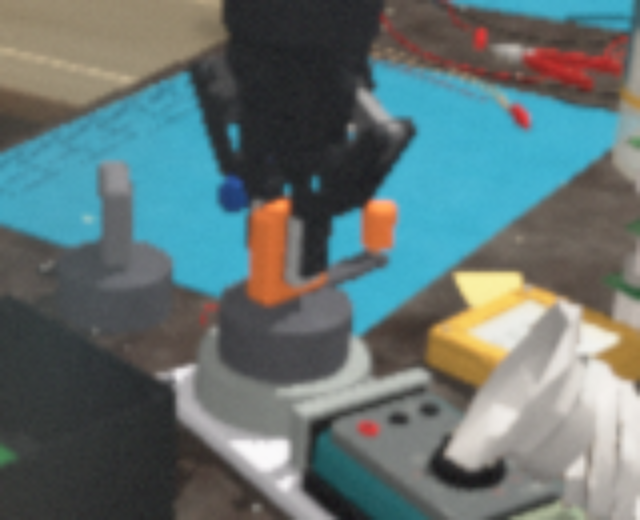

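The crank turned with the hand and the jaw has moved right, almost onto the meter. The torque still shows only friction (0.2 N m), so I go on to the stop in small steps.

```bash
python3 -m creep '[[[0,0,0],[0,0,2],1],[[0,0,0],[0,0,0],1],[[0,0,0],[0,0,0],1]]';python3 m.py
python3 -m creep '[[[0,0,0],[0,0,2],1],[[0,0,0],[0,0,0],1],[[0,0,0],[0,0,0],1]]';python3 m.py
```

```text
time: 13.05
tcp_pos: [611.8, 149.7, 81.5]
eef_rot: [-2.457, 1.955, 0.001]
wrist_force: [-2.9, 1.3, 6.8]
opening: 17.7
yaw -77.01 [0.0155696  0.57531982 0.54672334] -0.5109926126897335 -1.656066411300294
time: 13.35
tcp_pos: [611.8, 149.7, 81.4]
eef_rot: [-2.426, 1.994, -0.0]
wrist_force: [-1.2, 1.1, 6.2]
opening: 17.4
yaw -78.83 [-0.0616035   0.6036334   1.03639953] -1.0197098180651665 -1.6808052619453349
```

The torque jumped to 1.0 N m, so the drive is at its stop. I ease back 4° inside the free play to unload it, open, and rise straight up.

```bash
python3 -m creep '[[[0,0,-0.1],[0,0,-2],1],[[0,0,-0.05],[0,0,-2],1],[[0,0,0],[0,0,0],1],[[0,0,0],[0,0,0],1]]';python3 m.py
python3 -m creep '[[[0,0,0],[0,0,0],0.6],[[0,0,0],[0,0,0],0.6],[[0,0,0],[0,0,0],0.3],[[0,0,0],[0,0,0],0],[[0,0,0],[0,0,0],0],[[0,0,0],[0,0,0],0],[[0,0,0],[0,0,0],0],[[0,0,0],[0,0,0],0]]'
python3 - <<'E'
from h import *
c=cam('wrist');save(c,'w8.png')
E
```

```text
time: 13.75
tcp_pos: [611.7, 149.3, 81.6]
eef_rot: [-2.486, 1.918, 0.002]
wrist_force: [-1.6, 3.5, -0.7]
opening: 17.3
yaw -75.32 [0.86930548 0.21410195 0.14538011] -0.16277382150292397 -1.6323197970690095
time: 14.55
tcp_pos: [611.9, 147.9, 81.9]
eef_rot: [-2.486, 1.92, 0.0]
wrist_force: [0.5, 0.4, 0.2]
opening: 85.4
```

View pics/w8.png

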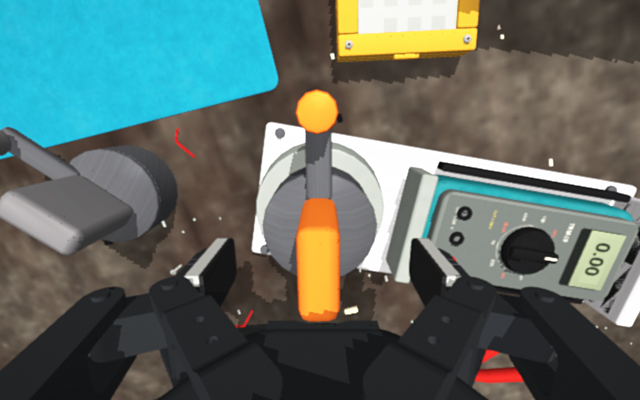

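The fingers are clear on both sides and the crank stands upright. I lift away and move aside for a final look.

```bash
python3 -m creep '[[[0,0,-1.5],[0,0,0],0],[[0,0,-3],[0,0,0],0],[[0,0,-4],[0,0,0],0],[[0,0,-4.5],[0,0,0],0],[[0,0,-4.5],[0,0,0],0],[[0,-1,-4],[0,0,0],0],[[3,-2,-2],[0,0,0],0],[[4,0,0],[0,0,0],0],[[4,0,0],[0,0,0],0],[[4,0,0],[0,0,0],0],[[2,0,0],[0,0,0],0],[[0,0,0],[0,0,0],0]]'
python3 - <<'E'
from h import *
c=cam('scene');cv2.imwrite('pics/s9.png',cv2.resize(c['img'][130:260,220:460],None,fx=3,fy=3)[...,::-1])
c=cam('top');save(c,'t9.png');P=cloud(c)
cv2.imwrite('pics/t9c.png',cv2.resize(c['img'][100:260,240:440],None,fx=3.7,fy=3.7)[...,::-1])
q=P[130:200,335:400].reshape(-1,3);s=q[(q[:,2]>112)&(q[:,2]<128)];print(len(s),np.median(s[:,2]) if len(s) else 0, cv2.minAreaRect(s[:,:2].astype(np.float32)) if len(s)>4 else '')
s=q[(q[:,2]>62)&(q[:,2]<75)];print('bell',len(s),np.median(s,0))
E
```

```text
time: 15.8
tcp_pos: [684.0, -13.8, 317.3]
eef_rot: [2.478, -1.928, 0.003]
wrist_force: [0.1, 0.6, -0.8]
opening: 85.2
195 118.75852651212142 ((611.8834228515625, 147.9455108642578), (43.68472671508789, 18.43869400024414), 14.785100936889648)
bell 589 [611.01335725 158.42307498  68.14416331]
```

View pics/s9.png

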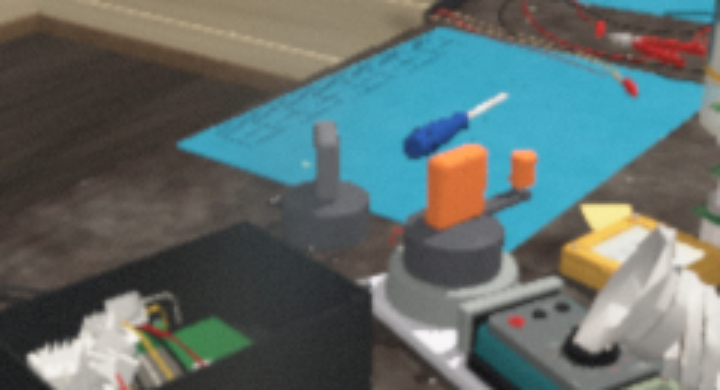

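View pics/t9c.png

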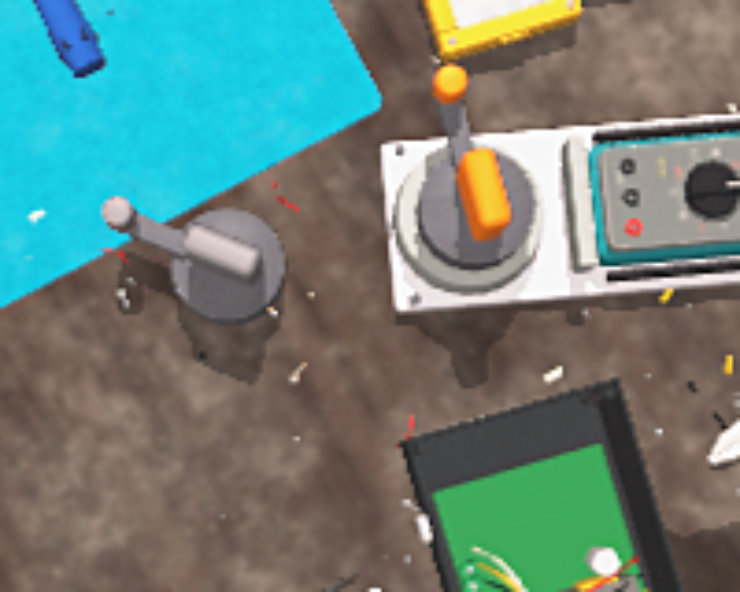

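The crank stands upright and seated, with its grip top at z 119 and its bell top at 68–70. The jaw is against the meter and the grey crank has not moved. I hand the job in.

```bash
python3 -c "
from cell import bot
print(bot.close_job(), bot.get_state()['time'])"
```

```text
the job is handed in; nothing more can be done
the job is handed in; nothing more can be done
```

The pocket meter is clamped: I seated the orange crank over the brass bar, turned it clockwise to the drive's stop, released it and handed the job in at about 16 s.

- **Seating:** the crank went down with no resistance past the bar's top and bottomed at the expected height. The bar was hidden before I began turning.
- **Turning:** I turned about 82° in one direction. The torque stayed at 0.2 N m, then jumped to 1.0 N m at the stop. I then eased back about 4° inside the slot's free play to unload it before opening the fingers.
- **Last checks:**
  - The orange crank stands upright on the holder, with its handle top at z ≈ 119 mm against 120 expected and its centre at (612, 148).
  - The jaw lies against the meter.
  - The grey crank looks unmoved.
  - The arm is clear, with wrist force near zero.
- **Limits of these checks:** I inferred the drive angle from the torque jump and the jaw's position, since it could not be read directly. No check failed. Early in the turn the torque was lower than I expected (0.03–0.09 N m), but the pictures then showed the crank turning with the hand and the jaw moving.

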